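# Pack the flasks into the round tub and close it

## Task

Pack all the aluminium flasks upright into the round white tub in the hexagonal pattern marked on its floor: one on the middle mark, each of the others on an outer mark of its own. When all are in, put the lid on the tub and press it down until the sealing ring is fully home. Leave the other things on the bench where they are.

Things in the scene. Friction and masses are not known exactly. Their poses are not given: they have to be found in the camera images.
- flask0_mid (a point): aluminium flask standing upright: round body 44 mm across (rounded foot, shoulder at 74 to 84 mm above its underside), on top of it a straight ribbed black cap 26 mm across from 84 to 122 mm above the underside, which is the place to grip it; about 0.11 kg. This point lies on its axis, half-way up (61 mm above the underside); z is its axis. There are 5 to 7 such flasks, all alike (absent: None)
- flask1_mid (a point): aluminium flask standing upright: round body 44 mm across (rounded foot, shoulder at 74 to 84 mm above its underside), on top of it a straight ribbed black cap 26 mm across from 84 to 122 mm above the underside, which is the place to grip it; about 0.11 kg. This point lies on its axis, half-way up (61 mm above the underside); z is its axis. There are 5 to 7 such flasks, all alike (absent: None)
- flask2_mid (a point): aluminium flask standing upright: round body 44 mm across (rounded foot, shoulder at 74 to 84 mm above its underside), on top of it a straight ribbed black cap 26 mm across from 84 to 122 mm above the underside, which is the place to grip it; about 0.11 kg. This point lies on its axis, half-way up (61 mm above the underside); z is its axis. There are 5 to 7 such flasks, all alike (absent: None)
- flask3_mid (a point): aluminium flask standing upright: round body 44 mm across (rounded foot, shoulder at 74 to 84 mm above its underside), on top of it a straight ribbed black cap 26 mm across from 84 to 122 mm above the underside, which is the place to grip it; about 0.11 kg. This point lies on its axis, half-way up (61 mm above the underside); z is its axis. There are 5 to 7 such flasks, all alike (absent: None)
- flask4_mid (a point): aluminium flask standing upright: round body 44 mm across (rounded foot, shoulder at 74 to 84 mm above its underside), on top of it a straight ribbed black cap 26 mm across from 84 to 122 mm above the underside, which is the place to grip it; about 0.11 kg. This point lies on its axis, half-way up (61 mm above the underside); z is its axis. There are 5 to 7 such flasks, all alike (absent: None)
- flask5_mid (a point): aluminium flask standing upright: round body 44 mm across (rounded foot, shoulder at 74 to 84 mm above its underside), on top of it a straight ribbed black cap 26 mm across from 84 to 122 mm above the underside, which is the place to grip it; about 0.11 kg. This point lies on its axis, half-way up (61 mm above the underside); z is its axis. There are 5 to 7 such flasks, all alike (absent: None)
- flask6_mid (a point): aluminium flask standing upright: round body 44 mm across (rounded foot, shoulder at 74 to 84 mm above its underside), on top of it a straight ribbed black cap 26 mm across from 84 to 122 mm above the underside, which is the place to grip it; about 0.11 kg. This point lies on its axis, half-way up (61 mm above the underside); z is its axis. There are 5 to 7 such flasks, all alike (absent: None)
- slot0 (a point): the middle one of the seven ring-shaped marks, 43 mm across, painted flat on the tub's floor in a hexagonal pattern; the point is the mark's centre, on top of the floor
- slot1 (a point): one of the six outer ones, 50 mm from the middle one and from its neighbours, of the seven ring-shaped marks, 43 mm across, painted flat on the tub's floor in a hexagonal pattern; the point is the mark's centre, on top of the floor
- slot2 (a point): one of the six outer ones, 50 mm from the middle one and from its neighbours, of the seven ring-shaped marks, 43 mm across, painted flat on the tub's floor in a hexagonal pattern; the point is the mark's centre, on top of the floor
- slot3 (a point): one of the six outer ones, 50 mm from the middle one and from its neighbours, of the seven ring-shaped marks, 43 mm across, painted flat on the tub's floor in a hexagonal pattern; the point is the mark's centre, on top of the floor
- slot4 (a point): one of the six outer ones, 50 mm from the middle one and from its neighbours, of the seven ring-shaped marks, 43 mm across, painted flat on the tub's floor in a hexagonal pattern; the point is the mark's centre, on top of the floor
- slot5 (a point): one of the six outer ones, 50 mm from the middle one and from its neighbours, of the seven ring-shaped marks, 43 mm across, painted flat on the tub's floor in a hexagonal pattern; the point is the mark's centre, on top of the floor
- slot6 (a point): one of the six outer ones, 50 mm from the middle one and from its neighbours, of the seven ring-shaped marks, 43 mm across, painted flat on the tub's floor in a hexagonal pattern; the point is the mark's centre, on top of the floor
- tub_rim (a point): round white tub, open at the top, fixed to the bench; this point lies on its axis at the height of the wall's top edge, 145 mm above the bench; z up. Inner radius 76 mm, wall 4 mm thick, raised floor 50 mm above the bench (95 mm below the edge). On the wall sits a black rubber sealing ring (same radii), 8 mm proud of the edge until pressed
- seal (a joint): how far the tub's sealing ring has been pushed down, m: 0 as found (8 mm proud), 0.008 fully home (level with the wall's top edge). It moves straight down against about 8 N of friction (more when pushed fast), has no spring and stays where it is left; the lid's own weight does not move it
- lid_knob (a point): white domed lid right way up on the bench, 173 mm across, 0.3 kg. The point: centre of its upright round black knob (26 mm across, 32 high), 16 mm below the knob's top, 66 mm above the lid's lower edge; z: lid's axis. Its 12 mm skirt (inner radius 83.5 mm) goes loosely over the tub's outside (radius 80 mm); its shoulder, 54 mm below the point, rests on the sealing ring; the dome clears the flasks
- bottle: bystander: red bottle, 69 mm across and 160 mm tall, cap 44 mm across; origin at the centre of its underside
- tape: bystander: roll of black tape lying flat, 90 mm across, 19 mm high; origin at the centre of its underside
- nozzle: bystander: white cone-shaped nozzle standing on its foot, 40 mm across, 60 mm tall; origin at the centre of its underside
- block: bystander: small wooden block, 45 x 85 x 30 mm; origin at the centre of its underside
Things that resemble listed ones, but are neither listed nor needed, are in the scene too. Leave any green look-alike of the part that bears flask1_mid alone.

How it is judged (in metres and radians):
On the way, in this order (a step that is already met when the one before it is completed fails the run):
1. every flask stands in the tub on a mark, one of them on the middle mark ((horizontal distance between flask0_mid and slot0 below 0.012 m or horizontal distance between flask0_mid and slot1 below 0.012 m or horizontal distance between flask0_mid and slot2 below 0.012 m or horizontal distance between flask0_mid and slot3 below 0.012 m or horizontal distance between flask0_mid and slot4 below 0.012 m or horizontal distance between flask0_mid and slot5 below 0.012 m or horizontal distance between flask0_mid and slot6 below 0.012 m) and z of each of flask0_mid, flask1_mid, flask2_mid, flask3_mid, flask4_mid, flask5_mid, flask6_mid in the frame of tub_rim below -0.031 m and angle between each of flask0_mid, flask1_mid, flask2_mid, flask3_mid, flask4_mid, flask5_mid, flask6_mid's own z axis and vertical below 0.12 rad and (horizontal distance between flask1_mid and slot0 below 0.012 m or horizontal distance between flask1_mid and slot1 below 0.012 m or horizontal distance between flask1_mid and slot2 below 0.012 m or horizontal distance between flask1_mid and slot3 below 0.012 m or horizontal distance between flask1_mid and slot4 below 0.012 m or horizontal distance between flask1_mid and slot5 below 0.012 m or horizontal distance between flask1_mid and slot6 below 0.012 m) and (horizontal distance between flask2_mid and slot0 below 0.012 m or horizontal distance between flask2_mid and slot1 below 0.012 m or horizontal distance between flask2_mid and slot2 below 0.012 m or horizontal distance between flask2_mid and slot3 below 0.012 m or horizontal distance between flask2_mid and slot4 below 0.012 m or horizontal distance between flask2_mid and slot5 below 0.012 m or horizontal distance between flask2_mid and slot6 below 0.012 m) and (horizontal distance between flask3_mid and slot0 below 0.012 m or horizontal distance between flask3_mid and slot1 below 0.012 m or horizontal distance between flask3_mid and slot2 below 0.012 m or horizontal distance between flask3_mid and slot3 below 0.012 m or horizontal distance between flask3_mid and slot4 below 0.012 m or horizontal distance between flask3_mid and slot5 below 0.012 m or horizontal distance between flask3_mid and slot6 below 0.012 m) and (horizontal distance between flask4_mid and slot0 below 0.012 m or horizontal distance between flask4_mid and slot1 below 0.012 m or horizontal distance between flask4_mid and slot2 below 0.012 m or horizontal distance between flask4_mid and slot3 below 0.012 m or horizontal distance between flask4_mid and slot4 below 0.012 m or horizontal distance between flask4_mid and slot5 below 0.012 m or horizontal distance between flask4_mid and slot6 below 0.012 m) and (horizontal distance between flask5_mid and slot0 below 0.012 m or horizontal distance between flask5_mid and slot1 below 0.012 m or horizontal distance between flask5_mid and slot2 below 0.012 m or horizontal distance between flask5_mid and slot3 below 0.012 m or horizontal distance between flask5_mid and slot4 below 0.012 m or horizontal distance between flask5_mid and slot5 below 0.012 m or horizontal distance between flask5_mid and slot6 below 0.012 m) and (horizontal distance between flask6_mid and slot0 below 0.012 m or horizontal distance between flask6_mid and slot1 below 0.012 m or horizontal distance between flask6_mid and slot2 below 0.012 m or horizontal distance between flask6_mid and slot3 below 0.012 m or horizontal distance between flask6_mid and slot4 below 0.012 m or horizontal distance between flask6_mid and slot5 below 0.012 m or horizontal distance between flask6_mid and slot6 below 0.012 m) and horizontal distance between any of flask0_mid, flask1_mid, flask2_mid, flask3_mid, flask4_mid, flask5_mid, flask6_mid and slot0 below 0.012 m), for 0.2 s.
2. the lid is on and pressed down until the sealing ring is fully home (value of joint seal above 0.0065 m and horizontal distance between lid_knob and tub_rim below 0.008 m and z of lid_knob in the frame of tub_rim below 0.0565 m and angle between lid_knob's own z axis and vertical below 0.05 rad), for 0.2 s.
At the end, for the whole second after the job is handed in: every flask present stands in the tub (on its floor, within 0.12 rad of upright) with its axis within 12 mm of a mark's centre, one of them at the middle mark; the lid is on, within 8 mm of the tub's axis and 0.05 rad of level, at rest, and the sealing ring is pushed down at least 6.5 of its 8 mm (all of step 1 and all of step 2 and linear speed of lid below 0.02 m/s); the robot touches nothing.
It fails at once if the bottle is moved more than 50 mm (distance of bottle from where it was at the start of the episode above 0.05 m).
It fails at once if the tape is moved more than 50 mm (distance of tape from where it was at the start of the episode above 0.05 m).
It fails at once if the nozzle is moved more than 50 mm (distance of nozzle from where it was at the start of the episode above 0.05 m).
It fails at once if the block is moved more than 50 mm (distance of block from where it was at the start of the episode above 0.05 m).
Of flask0, flask1, flask2, flask3, flask4, flask5, flask6 only 5 to 7 are there at a start; the rules pass over those that are not, and their reading is None.
At some moment in a run one of lid may be knocked a few centimetres aside while the robot is not near it.
It also fails if it takes over 210 s, if anything falls off the work surface, if the arm or the gripper's body presses on something with over 40 N, if the wrist force passes 120 N, or if a joint passes its speed limit or range.

## Robot

A 6-joint arm with a two-finger parallel gripper is mounted at the origin on the work surface; the furniture and walls round the work are solid. World frame = base frame: x ahead of the robot, y to its left, z up, the work surface at z = 0. Lengths are in mm, angles in rad, forces in N, time in s.
With the tool pointing down it reaches from about 375 to 925 mm from the base axis. Payload 5.7 kg.
Tool frame: the origin (TCP) lies at the very end of the fingers, on their centre line; the grasp point (between the pads) lies 19 mm behind it (env.hold_point_z is the distance from the TCP to the grasp point, in mm); z points along the fingers, y is the line along which they close (so a half turn about z gives the same grasp; the last joint's range is limited). The gripper opens to 85 mm and grips with 20 to 120 N. Pads are 22 mm wide; open, the fingers measure 114 mm over their backs; the gripper's body (76 mm by 85 mm) begins 54 mm behind the grasp point. The pads swing forward as they close: fully open they stand 13 mm farther back than shut.
Start: joints at [1.094, 0.359, 1.51, -0, 1.272, -0.115], TCP at [212.366, 561.127, 231.267] pointing down, gripper open.
Joint ranges: [-2.97, 2.97], [-1.01, 2.36], [0.21, 2.38], [-0.96, 4.11], [0.2, 2.71], [-2.98, 2.98]. Speed limits (rad/s): [2.39, 2.39, 3.14, 3.14, 3.14, 3.14].

## Interface

Orientations are given as a 3x3 rotation matrix whose columns are the frame's x, y, z axes.
In Python, from rig import env, optics, workorder gives the robot as it stands.
- The arm moves only by the tool carry_out, never from a script. Its argument "commands" is text: rows parted by semicolons, each of 7 numbers parted by spaces: the turn, a rotation vector about the world's x, y, z in rad, then the shift along the world's x, y, z in m, then the finger opening in m, from 0 to 0.0854. In form: rx ry rz dx dy dz gripper; .... A call has 1 to 5 rows; each row is the pose to reach, as a shift and turn from the pose commanded when the call began; what a row does not reach only later rows make up. A row lasts 1/12 s, in which the tool goes at most 41.7 mm and 7.16 degrees, less where a joint would pass 70% of its speed; a pose out of reach is approached as far as the arm can. A call with a gripper value outside its range is refused whole. The fingers move at their own pace and stop on an object; "squeeze" is the grip in N (left out, the last holds). Time passes only in rows, so rows that repeat a pose let the fingers close. It gives the time, the measured TCP pose, the force, the opening and the grip force at its end, in the units of the state.
- env.get_state(): the state, without advancing time (a new reading comes with each control period).
- optics.capture(name): name is "side" or "top" or "wrist"; returns the picture (480x640x3 uint8, red, green, blue); there is no depth.
- optics.camera_info(name): a dict with "camera_matrix" (3x3 intrinsics, pixels), "position" and "attitude" of the camera in the world. Camera axes: x right, y down, z forward; pixel columns grow to the right and rows downward; lengths in mm; the calibration is good to about 2 mm. A picture is of the moment at which its call begins: read the wrist's pose just before it. camera_info takes no time and is no camera call; for the wrist camera it gives the pose at the moment of the call.
- workorder.job_done(): hands the job in; it is judged then, once.
Trained networks look in the newest picture that a camera, given by its name, has taken for a name from the list of things; names that differ only in an ending like _2 or _b are one class to them, and where a whole thing is asked for, a point or a joint stands for the part that bears it (a point fixed in the world has none). Each returns a list of dicts, best first, with "score" (0 to 1); they miss things now and then, are a little off and sometimes report something else, mostly with a low value. They report only what shows in the picture. A call takes as long as a camera call. They do not tell look-alikes from the thing itself.
- optics.find_in(camera, query): "pixel" ([column, row] in pixels, amid what is visible of it).
- optics.mark_of(camera, query): "pixel" ([column, row] in pixels: a listed point, or the origin of a listed thing).
The state is a dict: "time": time; "joint_pos": joint angles; "qvel": joint speeds; "tau": joint torques, N m; "eef_pos": TCP position; "eef_rot": TCP orientation; "force": force on the tool from outside, world axes, zero at the start; "wrist_torque": the same for the moment, N m; "grip_width": finger opening in mm; "grip_force": force on a finger pad.
Only numpy, scipy, OpenCV 4.12 (cv2) and the standard library are available. Lean on these libraries where they do the work, as an engineer would, in place of code of your own. Each camera call takes 0.05 s, during which the arm holds its last target. There are 200 camera calls.

## Working session

There is one attempt and no reset: what is moved stays moved. The work goes in short steps, Python scripts to look and compute and a tool call to move; the robot and the scene stay as the last step left them, time stands still between calls to the robot, and variables do not carry over. Pictures are saved under pics/ and viewed, at most 14 in all, crops included, and the job is handed in when it is done.

Besides the shell and the picture viewer there is one more tool, called as name(argument=value, ...), one argument or row to a line, values as JSON. carry_out: Moves the arm, as the interface text tells. Its arguments: {"type":"object","properties":{"commands":{"type":"string"},"squeeze":{"type":"number"}},"required":["commands"]}

```bash
ls; mkdir -p pics
cat > h.py <<'E'
import numpy as np, cv2
from rig import env, optics, workorder
def ray(cam,px):
    i=optics.camera_info(cam);K=np.array(i["camera_matrix"]);R=np.array(i["attitude"]);p=np.array(i["position"])
    if R.shape!=(3,3): print(R)
    return p,R@np.linalg.inv(K)@np.array([px[0],px[1],1.])
def at(cam,px,z):
    p,d=ray(cam,px); return p+d*(z-p[2])/d[2]
def proj(cam,P):
    i=optics.camera_info(cam);K=np.array(i["camera_matrix"]);R=np.array(i["attitude"]);p=np.array(i["position"])
    q=K@(R.T@(np.array(P)-p)); return q[:2]/q[2]
def save(n,im): cv2.imwrite("pics/"+n+".png",im[:,:,::-1])
E
python3 - <<'E'
from h import *
print(env.get_state()["eef_rot"],env.hold_point_z)
for c in("top","side"):
    i=optics.camera_info(c);print(c,i["position"],np.array(i["attitude"]).round(2).tolist())
    save(c,optics.capture(c))
    for q,z in(("flask0_mid",61),("slot0",50),("slot1",50),("tub_rim",145),("lid_knob",66),("bottle",0),("tape",0),("nozzle",0),("block",0)):
        for r in optics.mark_of(c,q): print(c,q,round(r["score"],2),np.round(r["pixel"]),at(c,r["pixel"],z)[:2].round())
E
```

```text
pics
[[-9.35250506e-01  3.53985499e-01 -8.70440013e-04]
 [ 3.53986489e-01  9.35249120e-01 -1.62764000e-03]
 [ 2.37917300e-04 -1.83037513e-03 -9.99998297e-01]] 18.700000000000003
top [ 405.39435596  189.67048465 1061.03471438] [[0.02, -0.99, 0.15], [-1.0, -0.03, -0.03], [0.03, -0.15, -0.99]]
top flask0_mid 0.6 [368. 305.] [432.  49.]
top flask0_mid 0.34 [250. 270.] [504. 323.]
top slot0 0.94 [249. 290.] [458. 323.]
top slot0 0.94 [268. 281.] [481. 280.]
top slot0 0.8 [230. 281.] [479. 370.]
top slot0 0.76 [246. 312.] [409. 330.]
top slot0 0.75 [264. 303.] [430. 289.]
top slot0 0.62 [229. 300.] [436. 369.]
top slot1 0.94 [249. 290.] [458. 323.]
top slot1 0.94 [268. 281.] [481. 280.]
top slot1 0.8 [230. 281.] [479. 370.]
top slot1 0.76 [246. 312.] [409. 330.]
top slot1 0.75 [264. 303.] [430. 289.]
top slot1 0.62 [229. 300.] [436. 369.]
top tub_rim 0.73 [241. 290.] [454. 328.]
top tub_rim 0.54 [307. 261.] [518. 191.]
top lid_knob 0.82 [407. 248.] [565. -42.]
top bottle 0.92 [377. 201.] [693.  20.]
top bottle 0.16 [270. 281.] [484. 280.]
top tape 0.64 [322. 208.] [673. 158.]
top tape 0.56
[... 619 characters left out ...]
1. 338.]
side slot0 0.62 [331. 308.] [460. 317.]
side slot0 0.57 [309. 323.] [489. 374.]
side slot1 0.93 [345. 301.] [438. 285.]
side slot1 0.73 [326. 289.] [491. 278.]
side slot1 0.7 [310. 300.] [513. 321.]
side slot1 0.66 [330. 332.] [434. 370.]
side slot1 0.64 [341. 322.] [421. 338.]
side slot1 0.62 [331. 308.] [460. 317.]
side slot1 0.57 [309. 323.] [489. 374.]
side tub_rim 0.85 [327. 296.] [462. 330.]
side lid_knob 0.78 [356. 180.] [561. -35.]
side lid_knob 0.27 [329. 330.] [437. 372.]
side bottle 0.79 [298. 191.] [709.  27.]
side tape 0.83 [416. 217.] [381. -41.]
side nozzle 0.61 [415. 174.] [ 440. -173.]
side nozzle 0.52 [327. 297.] [491. 276.]
side nozzle 0.48 [286. 220.] [691. 126.]
```

View pics/top.png

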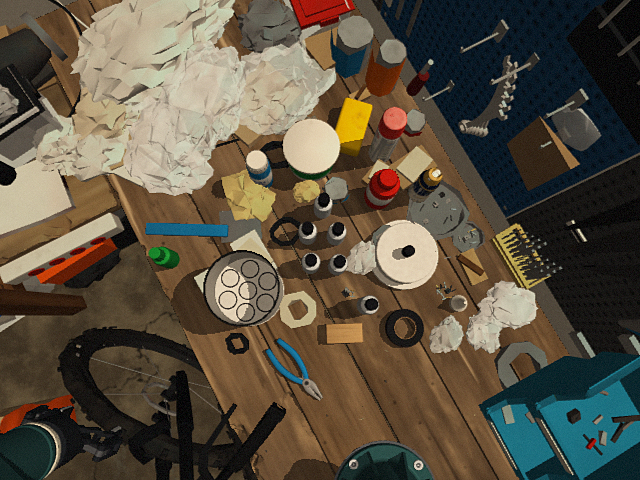

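View pics/side.png

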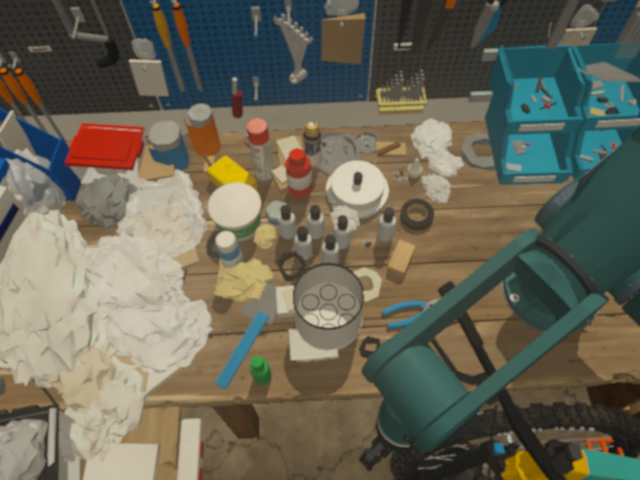

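The top view shows six grey flasks with black caps, at about (323,201), (308,229), (338,229), (312,261), (340,263) and (370,303). The green look-alike is at (163,257), and a dark orange-capped bottle at (433,175) and a blue-capped one at (258,165) are not flasks. The tub is at (243,288) and the lid at (406,252). I'll check the choice in a close crop.

Run:
```python
from h import *
t=cv2.imread("pics/top.png");s=cv2.imread("pics/side.png")
a=cv2.resize(t[180:330,190:460],(800,444),interpolation=cv2.INTER_CUBIC)
cv2.imwrite("pics/crop1.png",a)
a=cv2.resize(s[180:360,260:440],(600,600),interpolation=cv2.INTER_CUBIC)
cv2.imwrite("pics/crop2.png",a)
```

```text
(no output)
```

View pics/crop1.png

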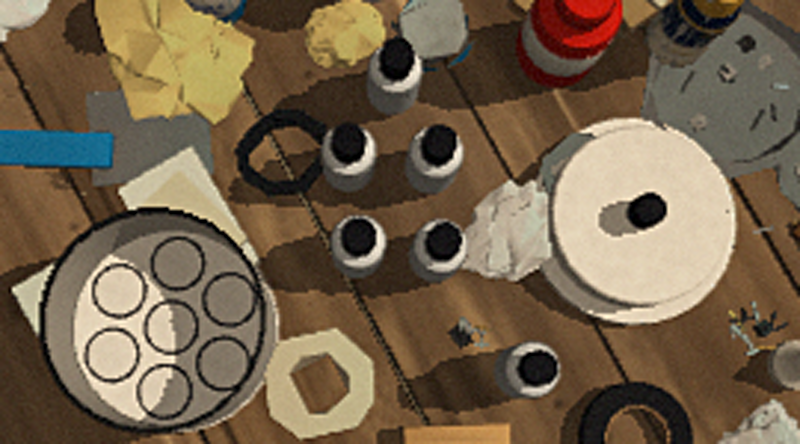

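View pics/crop2.png

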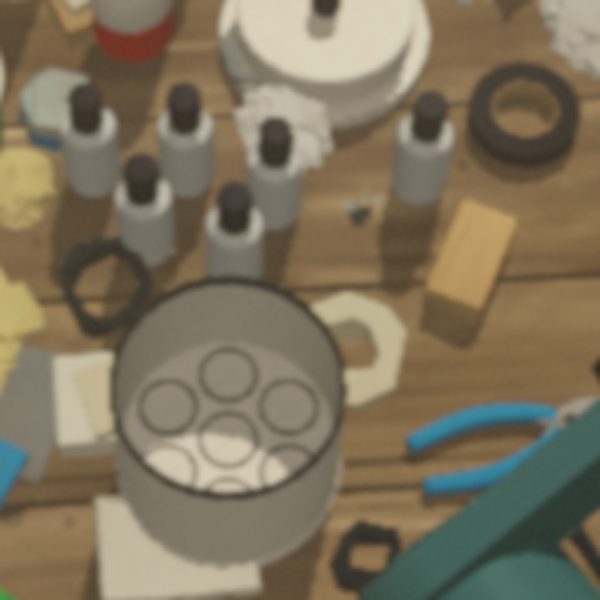

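Crop: six aluminium flasks; the cap tops in crop1 are at (396,51), (347,138), (440,138), (359,231), (444,234) and (538,362). The middle mark is at (171,327) and the knob at (647,210). I'll triangulate from both views.

```bash
cat > tri.py <<'E'
from h import *
T=lambda p:(p[0]/2.963+190-.33,p[1]/2.963+180-.33)
S=lambda p:(p[0]/3.333+260-.35,p[1]/3.333+180-.35)
def tri(a,b):
    A=[];B=[]
    for c,x in(("top",a),("side",b)):
        p,d=ray(c,x);d/=np.linalg.norm(d);M=np.eye(3)-np.outer(d,d);A.append(M);B.append(M@p)
    return np.linalg.solve(sum(A),sum(B)).round(1)
caps=[(396,51),(347,138),(440,138),(359,231),(444,234),(538,362)]
caps2=[(86,94),(142,168),(185,95),(234,198),(276,130),(430,105)]
for a,b in zip(caps,caps2): print(at("top",T(a),122)[:2].round(1),at("side",S(b),122)[:2].round(1),tri(T(a),S(b)))
sl=[(171,327),(178,264),(230,299),(223,363),(165,390),(112,354),(119,290)]
P=np.array([at("top",T(p),50)[:2] for p in sl]);print(P.round(1),P.mean(0))
c=P.mean(0);v=(P[1:]-c)
z=(v[:,0]+1j*v[:,1])*np.exp(1j*np.arange(6)*np.pi/3);print("ang",np.degrees(np.angle(z)),abs(z))
th=np.angle(z.mean());print([ (c+50*np.array([np.cos(th-k*np.pi/3),np.sin(th-k*np.pi/3)])).round(1).tolist() for k in range(6)])
for p in[(228,440),(228,375),(168,407),(288,407)]:print(at("side",S(p),50)[:2].round(1))
print("knob",at("top",T((647,207)),82).round(1),at("side",S((325,3)),82))
E
python3 tri.py
```

```text
[666.5 159.3] [666.8 155.9] [664.4 159.5 128.9]
[598.5 194.4] [599.3 193.4] [598.3 194.4 124.3]
[600.6 124.9] [600.5 123.5] [599.8 125.1 124.7]
[528.8 183.6] [528.3 185.6] [529.3 183.5 117.9]
[528.3 120.7] [526.5 120.5] [527.5 120.5 121.7]
[436.1  50.5] [434.3  49.8] [435.2  50.3 122.3]
[[458.6 327.8]
 [508.2 324.8]
 [481.7 282.9]
 [431.7 286.2]
 [409.9 330.1]
 [436.6 372.5]
 [486.5 369.8]] [459.03104079 327.71750526]
ang [-3.39908291 -3.20061765 -3.31182899 -2.75190009 -3.35927029 -3.12853133] [49.22763908 50.26169758 49.70221162 49.20057983 50.05067156 50.25748692]
[[509.0, 324.9], [481.6, 283.1], [431.7, 285.9], [409.1, 330.5], [436.5, 372.3], [486.4, 369.6]]
[461.3 327.9]
[484.1 283. ]
[511.3 324.8]
[434.3 285.8]
knob [559.1 -39.8  82. ] [553.95808796 -24.89365232  82.        ]
```

carry_out(
  commands="0 0 0.305 0.12 -0.14 0.05 0.05;0 0 0.305 0.12 -0.14 0.05 0.05;0 0 0.305 0.12 -0.14 0.05 0.05;0 0 0.305 0.12 -0.14 0.05 0.05;0 0 0.305 0.12 -0.14 0.05 0.05",
  squeeze=30,
)

```text
time: 1.42
eef_pos: [334.3, 418.9, 282.4]
eef_rot: [[-0.998, 0.057, 0.002], [0.057, 0.998, -0.0], [-0.002, -0.0, -1.0]]
force: [0.0, 0.3, -0.1]
grip_width: 50.1
grip_force: 0.0
```

carry_out(
  commands="0 0 0 0.12 -0.14 0 0.05;0 0 0 0.12 -0.14 0 0.05;0 0 0 0.12 -0.14 0 0.05;0 0 0 0.12 -0.14 0 0.05;0 0 0 0.12 -0.14 0 0.05",
)

```text
time: 1.83
eef_pos: [455.4, 277.6, 281.6]
eef_rot: [[-0.998, 0.059, 0.002], [0.059, 0.998, -0.002], [-0.002, -0.001, -1.0]]
force: [-0.1, 1.1, -0.6]
grip_width: 50.2
grip_force: 0.0
```

carry_out(
  commands="0 0 0 0.0765 -0.097 0 0.05;0 0 0 0.0765 -0.097 0 0.05;0 0 0 0.0765 -0.097 0 0.05;0 0 0 0.0765 -0.097 0 0.05;0 0 0 0.0765 -0.097 0 0.05",
)

```text
time: 2.25
eef_pos: [530.2, 182.3, 281.1]
eef_rot: [[-0.998, 0.061, 0.0], [0.061, 0.998, -0.0], [-0.0, -0.0, -1.0]]
force: [-1.0, 0.3, 0.2]
grip_width: 50.2
grip_force: 0.0
```

Run:
```python
from h import *
i=optics.camera_info("wrist");print(i["position"],np.array(i["attitude"]).round(3).tolist())
im=optics.capture("wrist");print(env.get_state()["eef_pos"])
for n,p in zip("ABCDEF",[(666,158),(599,194),(600,124.5),(528.5,184.5),(527.5,120.5),(435,50)]):
    q=proj("wrist",(*p,122));print(n,q.round())
    if 0<q[0]<640 and 0<q[1]<480: im=cv2.drawMarker(np.ascontiguousarray(im),(int(q[0]),int(q[1])),(255,0,255),0,12,1)
save("w1",im)
```

```text
[455.34242862 186.4255669  423.72274262] [[0.061, 0.954, 0.294], [0.998, -0.058, -0.019], [-0.001, 0.295, -0.956]]
[528.99572426 183.5467282  281.0453908 ]
A [299. 375.]
B [338. 301.]
C [252. 307.]
D [321. 217.]
E [237. 221.]
F [120.  98.]
```

View pics/w1.png

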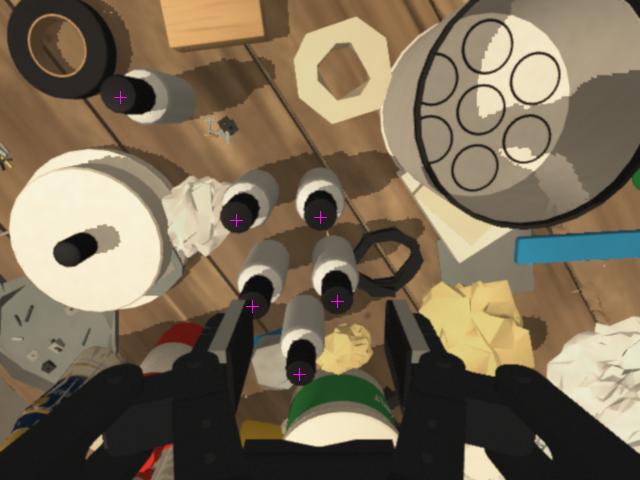

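Markers fall on all six cap tops, so the estimates hold; the middle mark shows at (481,110). Now picking flask D.

carry_out(
  commands="0 0 0 0 0 -0.191 0.05;0 0 0 0 0 -0.191 0.05;0 0 0 0 0 -0.191 0.05;0 0 0 0 0 -0.191 0.05;0 0 0 0 0 -0.191 0.05",
)

```text
time: 2.72
eef_pos: [525.2, 185.1, 86.6]
eef_rot: [[-0.998, 0.055, -0.005], [0.055, 0.998, -0.001], [0.005, -0.001, -1.0]]
force: [0.2, 0.3, -0.4]
grip_width: 49.7
grip_force: 0.0
```

carry_out(
  commands="0 0 0 0 0 0 0.015;0 0 0 0 0 0 0.015;0 0 0 0 0 0 0.015;0 0 0 0 0 0 0.015;0 0 0 0 0 0 0.015",
  squeeze=30,
)

```text
time: 3.13
eef_pos: [530.4, 184.8, 92.4]
eef_rot: [[-0.998, 0.056, 0.004], [0.056, 0.998, 0.001], [-0.004, 0.001, -1.0]]
force: [0.0, 0.1, -1.4]
grip_width: 25.0
grip_force: 31.6
```

Run:
```python
from h import *
s=env.get_state();print(s["eef_pos"],s["grip_width"],s["grip_force"])
C=np.array(at("wrist",(481,110),50))
```

```text
[530.36961286 184.76531077  92.42713731] 24.99349406819767 31.62483816384338
```

carry_out(
  commands="0 0 0 0 0 0.195 0.015;0 0 0 0 0 0.195 0.015;0 0 0 0 0 0.195 0.015;0 0 0 0 0 0.195 0.015;0 0 0 0 0 0.195 0.015",
)

```text
time: 3.55
eef_pos: [530.2, 184.5, 291.3]
eef_rot: [[-0.998, 0.057, 0.007], [0.057, 0.998, 0.001], [-0.007, 0.002, -1.0]]
force: [0.9, 0.1, -1.1]
grip_width: 25.1
grip_force: 31.6
```

carry_out(
  commands="0 0 0 -0.035 0.07 0 0.015;0 0 0 -0.069 0.144 0 0.015;0 0 0 -0.069 0.144 0 0.015;0 0 0 -0.069 0.144 0 0.015;0 0 0 -0.069 0.144 0 0.015",
)

```text
time: 3.97
eef_pos: [457.0, 333.4, 287.0]
eef_rot: [[-0.999, 0.052, 0.001], [0.052, 0.999, 0.005], [-0.0, 0.005, -1.0]]
force: [0.5, -0.2, -0.9]
grip_width: 24.9
grip_force: 31.6
```

carry_out(
  commands="0 0 0 0 0 -0.04 0.015;0 0 0 0 0 -0.08 0.015;0 0 0 0 0 -0.115 0.015;0 0 0 0 0 -0.135 0.015;0 0 0 0 0 -0.143 0.015",
)

```text
time: 4.38
eef_pos: [458.1, 326.8, 139.9]
eef_rot: [[-0.998, 0.057, -0.004], [0.057, 0.998, -0.002], [0.004, -0.003, -1.0]]
force: [-0.6, 0.2, -1.2]
grip_width: 25.2
grip_force: 31.6
```

carry_out(
  commands="0 0 0 0 0 -0.002 0.015;0 0 0 0 0 -0.002 0.015;0 0 0 0 0 -0.002 0.045;0 0 0 0 0 -0.002 0.045;0 0 0 0 0 -0.002 0.045",
)

```text
time: 4.8
eef_pos: [460.9, 328.6, 141.8]
eef_rot: [[-0.998, 0.057, 0.003], [0.057, 0.998, 0.001], [-0.002, 0.001, -1.0]]
force: [0.6, 0.4, -0.8]
grip_width: 45.2
grip_force: 0.0
```

carry_out(
  commands="0 0 0 0 0 0.04 0.045;0 0 0 0 0 0.08 0.045;0 0 0 0 0 0.12 0.045;0 0 0 0 0 0.15 0.045;0 0 0 0.01 -0.03 0.15 0.05",
)

```text
time: 5.22
eef_pos: [472.8, 303.5, 298.7]
eef_rot: [[-0.999, 0.053, 0.012], [0.053, 0.999, 0.009], [-0.012, 0.01, -1.0]]
force: [2.0, 0.6, 0.1]
grip_width: 49.7
grip_force: 0.0
```

carry_out(
  commands="0 0 0 0.0575 -0.1775 0 0.05;0 0 0 0.0575 -0.1775 0 0.05;0 0 0 0.0575 -0.1775 0 0.05;0 0 0 0.0575 -0.1775 0 0.05;0 0 0 0.0575 -0.1775 0 0.05",
)

```text
time: 5.63
eef_pos: [528.7, 116.5, 291.3]
eef_rot: [[-0.998, 0.059, 0.003], [0.059, 0.998, -0.002], [-0.003, -0.002, -1.0]]
force: [0.5, 0.4, -0.9]
grip_width: 49.8
grip_force: 0.0
```

Run:
```python
from h import *
print(env.get_state()["eef_pos"])
im=optics.capture("wrist");im=np.ascontiguousarray(im)
for p in [(666,158,122),(599,194,122),(600,124.5,122),(527.5,120.5,122),(435,50,122),(460,328,172)]:
    q=proj("wrist",p)
    if 0<q[0]<640 and 0<q[1]<480: cv2.drawMarker(im,(int(q[0]),int(q[1])),(255,0,255),0,12,1)
save("w2",im)
```

```text
[528.74504206 116.5218113  291.3382561 ]
```

View pics/w2.png

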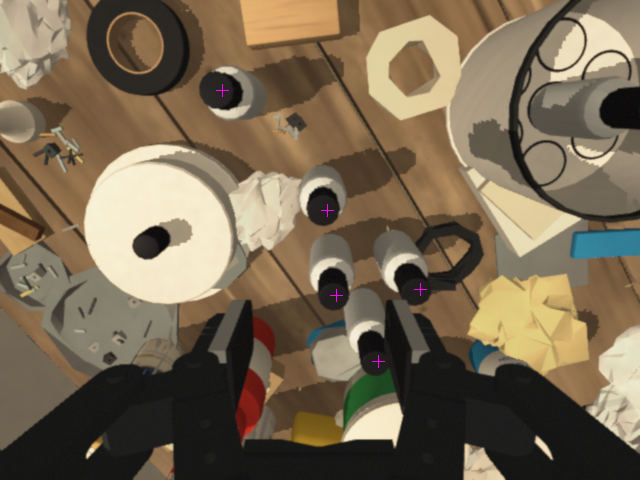

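Picture: the first flask stands on the middle mark and the remaining caps match the markers. Next, flask E goes to slot (410,331).

carry_out(
  commands="0 0 0 0 0 -0.2 0.05;0 0 0 0 0 -0.2 0.05;0 0 0 0 0 -0.2 0.05;0 0 0 0 0 -0.2 0.05;0 0 0 0 0 -0.2 0.05",
)

```text
time: 6.1
eef_pos: [526.7, 120.7, 88.5]
eef_rot: [[-0.998, 0.057, -0.0], [0.057, 0.998, 0.0], [0.0, 0.0, -1.0]]
force: [-0.0, -0.2, -0.1]
grip_width: 49.8
grip_force: 0.0
```

carry_out(
  commands="0 0 0 0 0 0 0.05;0 0 0 0 0 0 0.015;0 0 0 0 0 0 0.015;0 0 0 0 0 0 0.015;0 0 0 0 0 0 0.015",
)

```text
time: 6.52
eef_pos: [529.4, 121.0, 92.7]
eef_rot: [[-0.998, 0.057, 0.005], [0.057, 0.998, 0.0], [-0.005, 0.001, -1.0]]
force: [-0.6, -0.4, -1.3]
grip_width: 25.0
grip_force: 32.6
```

carry_out(
  commands="0 0 0 0 0 0.2 0.015;0 0 0 0 0 0.2 0.015;0 0 0 0 0 0.2 0.015;0 0 0 0 0 0.2 0.015;0 0 0 0 0 0.2 0.015",
)

```text
time: 6.93
eef_pos: [528.2, 120.8, 295.7]
eef_rot: [[-0.998, 0.057, 0.006], [0.057, 0.998, 0.0], [-0.006, 0.001, -1.0]]
force: [1.3, 0.2, -2.0]
grip_width: 24.8
grip_force: 32.6
```

carry_out(
  commands="0 0 0 -0.04 0.07 0 0.015;0 0 0 -0.08 0.14 0 0.015;0 0 0 -0.08 0.14 0 0.015;0 0 0 -0.08 0.14 0 0.015;0 0 0 -0.08 0.14 0 0.015",
)

```text
time: 7.35
eef_pos: [443.8, 265.6, 292.2]
eef_rot: [[-0.999, 0.052, 0.001], [0.052, 0.999, 0.004], [-0.0, 0.004, -1.0]]
force: [0.8, -1.0, -2.4]
grip_width: 24.7
grip_force: 32.6
```

carry_out(
  commands="0 0 0 -0.0375 0.07 0 0.015;0 0 0 -0.0375 0.07 0 0.015;0 0 0 -0.0375 0.07 0 0.015;0 0 0 -0.0375 0.07 0 0.015;0 0 0 -0.0375 0.07 0 0.015",
)

```text
time: 7.77
eef_pos: [410.2, 330.4, 291.3]
eef_rot: [[-0.998, 0.056, 0.002], [0.056, 0.998, 0.0], [-0.002, 0.0, -1.0]]
force: [0.7, -0.2, 0.4]
grip_width: 24.9
grip_force: 32.5
```

carry_out(
  commands="0 0 0 0 0 -0.04 0.015;0 0 0 0 0 -0.08 0.015;0 0 0 0 0 -0.12 0.015;0 0 0 0 0 -0.14 0.015;0 0 0 0 0 -0.149 0.015",
)

```text
time: 8.18
eef_pos: [411.1, 328.5, 140.6]
eef_rot: [[-0.998, 0.058, 0.0], [0.058, 0.998, -0.002], [-0.0, -0.002, -1.0]]
force: [-3.7, -7.4, 48.2]
grip_width: 25.0
grip_force: 39.8
```

carry_out(
  commands="0 0 0 0 0 0.001 0.015;0 0 0 0 0 0.001 0.015;0 0 0 0 0 0.001 0.045;0 0 0 0 0 0.001 0.045;0 0 0 0 0 0.001 0.045",
)

```text
time: 8.6
eef_pos: [410.4, 330.5, 142.8]
eef_rot: [[-0.998, 0.057, 0.001], [0.057, 0.998, 0.0], [-0.001, 0.0, -1.0]]
force: [-0.4, 0.2, 0.1]
grip_width: 44.8
grip_force: 0.0
```

carry_out(
  commands="0 0 0 0 0 0.04 0.045;0 0 0 0 0 0.08 0.045;0 0 0 0 0 0.12 0.045;0 0 0 0 0 0.148 0.045;0 0 0 0 0 0.148 0.045",
)

```text
time: 9.02
eef_pos: [413.1, 332.7, 297.3]
eef_rot: [[-0.998, 0.057, 0.01], [0.057, 0.998, 0.006], [-0.01, 0.007, -1.0]]
force: [1.3, 0.8, -0.9]
grip_width: 44.7
grip_force: 0.0
```

carry_out(
  commands="0 0 0 0.095 -0.103 0 0.05;0 0 0 0.095 -0.103 0 0.05;0 0 0 0.095 -0.103 0 0.05;0 0 0 0.095 -0.103 0 0.05;0 0 0 0.095 -0.103 0 0.05",
)

```text
time: 9.43
eef_pos: [507.4, 224.8, 289.9]
eef_rot: [[-0.998, 0.06, 0.001], [0.06, 0.998, -0.001], [-0.001, -0.001, -1.0]]
force: [0.8, -0.5, 0.5]
grip_width: 50.2
grip_force: 0.0
```

carry_out(
  commands="0 0 0 0.095 -0.103 0 0.05;0 0 0 0.095 -0.103 0 0.05;0 0 0 0.095 -0.103 0 0.05;0 0 0 0.095 -0.103 0 0.05;0 0 0 0.095 -0.103 0 0.05",
)

```text
time: 9.85
eef_pos: [601.7, 122.4, 289.6]
eef_rot: [[-0.998, 0.06, 0.0], [0.06, 0.998, -0.001], [-0.0, -0.001, -1.0]]
force: [0.3, 0.5, 1.0]
grip_width: 49.7
grip_force: 0.0
```

carry_out(
  commands="0 0 0 0 0 -0.2 0.05;0 0 0 0 0 -0.2 0.05;0 0 0 0 0 -0.2 0.05;0 0 0 0 0 -0.2 0.05;0 0 0 0 0 -0.2 0.05",
)

```text
time: 10.27
eef_pos: [596.8, 126.3, 87.6]
eef_rot: [[-0.998, 0.056, -0.003], [0.056, 0.998, 0.0], [0.003, 0.0, -1.0]]
force: [-0.2, 0.6, -0.6]
grip_width: 49.8
grip_force: 0.0
```

carry_out(
  commands="0 0 0 0 0 0 0.05;0 0 0 0 0 0 0.015;0 0 0 0 0 0 0.015;0 0 0 0 0 0 0.015;0 0 0 0 0 0 0.015",
)

```text
time: 10.68
eef_pos: [601.6, 125.2, 92.9]
eef_rot: [[-0.998, 0.057, 0.004], [0.057, 0.998, 0.0], [-0.004, 0.001, -1.0]]
force: [0.8, -0.3, -1.2]
grip_width: 24.8
grip_force: 32.5
```

carry_out(
  commands="0 0 0 0 0 0.2 0.015;0 0 0 0 0 0.2 0.015;0 0 0 0 0 0.2 0.015;0 0 0 0 0 0.2 0.015;0 0 0 0 0 0.2 0.015",
)

```text
time: 11.1
eef_pos: [600.7, 124.8, 295.9]
eef_rot: [[-0.998, 0.057, 0.006], [0.057, 0.998, 0.001], [-0.006, 0.001, -1.0]]
force: [0.3, -0.7, -1.3]
grip_width: 25.0
grip_force: 32.5
```

carry_out(
  commands="0 0 0 -0.045 0.1 0 0.015;0 0 0 -0.045 0.1 0 0.015;0 0 0 -0.045 0.1 0 0.015;0 0 0 -0.045 0.1 0 0.015;0 0 0 -0.045 0.1 0 0.015",
)

```text
time: 11.52
eef_pos: [554.4, 225.8, 292.0]
eef_rot: [[-0.999, 0.054, 0.003], [0.054, 0.999, 0.0], [-0.002, 0.001, -1.0]]
force: [-0.2, -1.0, -0.7]
grip_width: 24.7
grip_force: 32.5
```

carry_out(
  commands="0 0 0 -0.045 0.1 0 0.015;0 0 0 -0.045 0.1 0 0.015;0 0 0 -0.045 0.1 0 0.015;0 0 0 -0.045 0.1 0 0.015;0 0 0 -0.045 0.1 0 0.015",
)

```text
time: 11.93
eef_pos: [510.2, 324.7, 290.9]
eef_rot: [[-0.998, 0.055, 0.001], [0.055, 0.998, -0.0], [-0.001, -0.0, -1.0]]
force: [0.6, -1.4, -1.4]
grip_width: 25.0
grip_force: 32.5
```

carry_out(
  commands="0 0 0 0 0 -0.04 0.015;0 0 0 0 0 -0.08 0.015;0 0 0 0 0 -0.12 0.015;0 0 0 0 0 -0.138 0.015;0 0 0 0 0 -0.146 0.015",
)

```text
time: 12.35
eef_pos: [508.8, 321.4, 140.8]
eef_rot: [[-0.998, 0.059, -0.005], [0.059, 0.998, -0.004], [0.005, -0.004, -1.0]]
force: [0.0, -0.1, -1.0]
grip_width: 24.9
grip_force: 34.2
```

carry_out(
  commands="0 0 0 0 0 -0.002 0.015;0 0 0 0 0 -0.002 0.015;0 0 0 0 0 -0.002 0.045;0 0 0 0 0 -0.002 0.045;0 0 0 0 0 -0.002 0.045",
)

```text
time: 12.77
eef_pos: [511.1, 325.1, 144.0]
eef_rot: [[-0.998, 0.057, 0.003], [0.057, 0.998, 0.001], [-0.003, 0.001, -1.0]]
force: [0.2, -0.4, 0.1]
grip_width: 44.8
grip_force: 0.0
```

carry_out(
  commands="0 0 0 0 0 0.04 0.045;0 0 0 0 0 0.08 0.045;0 0 0 0 0 0.12 0.045;0 0 0 0 0 0.148 0.045;0 0 0 0 0 0.148 0.045",
)

```text
time: 13.18
eef_pos: [513.5, 326.7, 298.9]
eef_rot: [[-0.998, 0.056, 0.013], [0.056, 0.998, 0.006], [-0.013, 0.007, -1.0]]
force: [0.9, 0.6, 0.8]
grip_width: 44.9
grip_force: 0.0
```

carry_out(
  commands="0 0 -0.55 0.045 -0.065 0 0.05;0 0 -0.55 0.045 -0.065 0 0.05;0 0 -0.55 0.045 -0.065 0 0.05;0 0 -0.55 0.045 -0.065 0 0.05;0 0 -0.55 0.045 -0.065 0 0.05",
)

```text
time: 13.6
eef_pos: [555.4, 258.9, 290.6]
eef_rot: [[-0.817, 0.577, 0.001], [0.577, 0.817, 0.0], [-0.0, 0.001, -1.0]]
force: [-0.1, 0.1, -0.3]
grip_width: 50.0
grip_force: 0.0
```

carry_out(
  commands="0 0 -0.497 0.044 -0.066 0 0.05;0 0 -0.497 0.044 -0.066 0 0.05;0 0 -0.497 0.044 -0.066 0 0.05;0 0 -0.497 0.044 -0.066 0 0.05;0 0 -0.497 0.044 -0.066 0 0.05",
)

```text
time: 14.02
eef_pos: [599.2, 193.0, 290.5]
eef_rot: [[-0.445, 0.895, 0.0], [0.895, 0.445, 0.0], [-0.0, 0.0, -1.0]]
force: [0.1, -0.2, -0.4]
grip_width: 50.3
grip_force: 0.0
```

```bash
cat > chk.py <<'E'
import sys
from h import *
print(env.get_state()["eef_pos"],env.get_state()["joint_pos"])
n=sys.argv[1];c=sys.argv[2]
im=np.ascontiguousarray(optics.capture(c))
for p in [(666,158,122),(599,194,122),(435,50,122),(460,328,172),(410,331,172),(510,325,172)]:
    q=proj(c,p)
    if 0<q[0]<640 and 0<q[1]<480: cv2.drawMarker(im,(int(q[0]),int(q[1])),(255,0,255),0,8,1)
if c=="top": im=cv2.resize(im[180:330,190:460],(800,444),interpolation=2)
save(n,im)
E
python3 chk.py t3 top
```

```text
[599.23367988 192.96561587 290.48694875] [ 2.01867181e-01  3.57208715e-01  1.36383475e+00  4.12311564e-06
  1.42012869e+00 -2.59667942e-01]
```

View pics/t3.png

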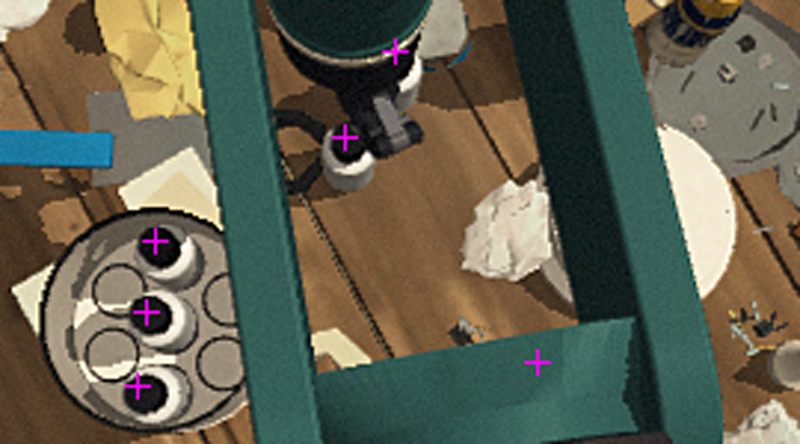

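Picture: three flasks stand on the marks in a row, with cap tops near (155,245), (150,313) and (147,393). Continuing with flask B to slot (483,283).

carry_out(
  commands="0 0 0 0 0 -0.2 0.05;0 0 0 0 0 -0.2 0.05;0 0 0 0 0 -0.2 0.05;0 0 0 0 0 -0.2 0.05;0 0 0 0 0 -0.2 0.05",
)

```text
time: 14.48
eef_pos: [597.4, 194.0, 87.8]
eef_rot: [[-0.455, 0.89, -0.002], [0.89, 0.455, -0.0], [0.0, -0.002, -1.0]]
force: [0.0, -1.0, -0.3]
grip_width: 50.4
grip_force: 0.0
```

carry_out(
  commands="0 0 0 0 0 0 0.05;0 0 0 0 0 0 0.015;0 0 0 0 0 0 0.015;0 0 0 0 0 0 0.015;0 0 0 0 0 0 0.015",
)

```text
time: 14.9
eef_pos: [600.8, 194.2, 93.1]
eef_rot: [[-0.451, 0.893, 0.005], [0.893, 0.451, 0.001], [-0.001, 0.005, -1.0]]
force: [-0.5, 0.5, -1.0]
grip_width: 25.3
grip_force: 32.7
```

carry_out(
  commands="0 0 0 0 0 0.2 0.015;0 0 0 0 0 0.2 0.015;0 0 0 0 0 0.2 0.015;0 0 0 0 0 0.2 0.015;0 0 0 0 0 0.2 0.015",
)

```text
time: 15.32
eef_pos: [599.8, 193.8, 296.1]
eef_rot: [[-0.451, 0.893, 0.006], [0.893, 0.451, 0.001], [-0.002, 0.006, -1.0]]
force: [1.0, -0.3, -1.0]
grip_width: 24.5
grip_force: 32.8
```

carry_out(
  commands="0 0 0 -0.06 0.045 0 0.015;0 0 0 -0.06 0.045 0 0.015;0 0 0 -0.06 0.045 0 0.015;0 0 0 -0.06 0.045 0 0.015;0 0 0 -0.06 0.045 0 0.015",
)

```text
time: 15.73
eef_pos: [539.3, 238.7, 291.7]
eef_rot: [[-0.451, 0.892, 0.003], [0.892, 0.451, 0.0], [-0.001, 0.002, -1.0]]
force: [0.9, 0.2, -1.3]
grip_width: 25.2
grip_force: 32.7
```

```bash
python3 chk.py w4 wrist
```

```text
[539.29590616 238.66513985 291.71284371] [ 2.99902760e-01  2.95029502e-01  1.45274449e+00 -5.73657651e-04
  1.39121475e+00 -1.68039964e-01]
```

View pics/w4.png

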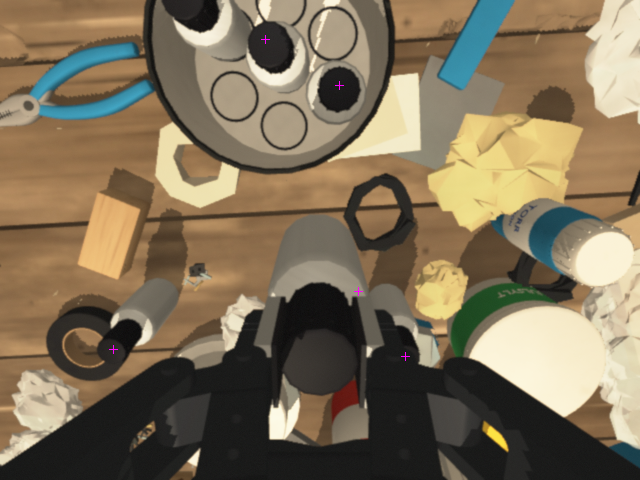

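Picture: the caps in the tub match the markers (265,40) and (339,86); flask B is held upright and its target mark at (284,125) is free.

carry_out(
  commands="0 0 0 -0.03 0.022 0 0.015;0 0 0 -0.056 0.044 0 0.015;0 0 0 -0.056 0.044 0 0.015;0 0 0 -0.056 0.044 0 0.015;0 0 0 -0.056 0.044 0 0.015",
)

```text
time: 16.2
eef_pos: [484.1, 282.2, 290.4]
eef_rot: [[-0.45, 0.893, 0.001], [0.893, 0.45, -0.0], [-0.001, 0.001, -1.0]]
force: [0.1, -0.6, -0.8]
grip_width: 24.6
grip_force: 32.7
```

carry_out(
  commands="0 0 0 0 0 -0.04 0.015;0 0 0 0 0 -0.08 0.015;0 0 0 0 0 -0.12 0.015;0 0 0 0 0 -0.138 0.015;0 0 0 0 0 -0.146 0.015",
)

```text
time: 16.62
eef_pos: [482.2, 280.6, 141.8]
eef_rot: [[-0.449, 0.894, -0.005], [0.894, 0.449, -0.003], [-0.0, -0.006, -1.0]]
force: [-6.4, -2.4, 52.8]
grip_width: 24.7
grip_force: 40.6
```

carry_out(
  commands="0 0 0 0 0 -0.002 0.015;0 0 0 0 0 -0.002 0.015;0 0 0 0 0 -0.002 0.045;0 0 0 0 0 -0.002 0.045;0 0 0 0 0 -0.002 0.045",
)

```text
time: 17.03
eef_pos: [484.0, 282.6, 142.9]
eef_rot: [[-0.45, 0.893, 0.001], [0.893, 0.45, 0.001], [-0.0, 0.002, -1.0]]
force: [-0.7, 0.3, -0.1]
grip_width: 45.0
grip_force: 0.0
```

carry_out(
  commands="0 0 0 0 0 0.04 0.045;0 0 0 0 0 0.08 0.045;0 0 0 0 0 0.12 0.045;0 0 0 0 0 0.148 0.045;0 0 0 0 0 0.148 0.045",
)

```text
time: 17.45
eef_pos: [486.8, 284.2, 297.8]
eef_rot: [[-0.45, 0.893, 0.012], [0.893, 0.45, 0.005], [-0.001, 0.013, -1.0]]
force: [1.4, 0.7, -0.1]
grip_width: 44.8
grip_force: 0.0
```

carry_out(
  commands="0 0 0 0.092 -0.063 0 0.05;0 0 0 0.092 -0.063 0 0.05;0 0 0 0.092 -0.063 0 0.05;0 0 0 0.092 -0.063 0 0.05;0 0 0 0.092 -0.063 0 0.05",
)

```text
time: 17.87
eef_pos: [575.8, 218.6, 289.6]
eef_rot: [[-0.448, 0.894, -0.001], [0.894, 0.448, -0.0], [0.0, -0.001, -1.0]]
force: [-0.2, 0.3, 0.5]
grip_width: 50.0
grip_force: 0.0
```

carry_out(
  commands="0 0 0 0.091 -0.062 0 0.05;0 0 0 0.091 -0.062 0 0.05;0 0 0 0.091 -0.062 0 0.05;0 0 0 0.091 -0.062 0 0.05;0 0 0 0.091 -0.062 0 0.05",
)

```text
time: 18.28
eef_pos: [665.6, 157.6, 289.5]
eef_rot: [[-0.449, 0.893, -0.002], [0.893, 0.449, 0.0], [0.001, -0.001, -1.0]]
force: [-1.0, 0.4, 0.2]
grip_width: 49.9
grip_force: 0.0
```

carry_out(
  commands="0 0 0 0 0 -0.2 0.05;0 0 0 0 0 -0.2 0.05;0 0 0 0 0 -0.2 0.05;0 0 0 0 0 -0.2 0.05;0 0 0 0 0 -0.2 0.05",
)

```text
time: 18.7
eef_pos: [662.3, 159.4, 87.7]
eef_rot: [[-0.452, 0.892, -0.004], [0.892, 0.452, 0.0], [0.002, -0.003, -1.0]]
force: [0.0, -0.1, -0.1]
grip_width: 50.0
grip_force: 0.0
```

carry_out(
  commands="0 0 0 0 0 0 0.05;0 0 0 0 0 0 0.015;0 0 0 0 0 0 0.015;0 0 0 0 0 0 0.015;0 0 0 0 0 0 0.015",
)

```text
time: 19.12
eef_pos: [667.6, 158.2, 93.3]
eef_rot: [[-0.45, 0.893, 0.005], [0.893, 0.45, 0.001], [-0.001, 0.004, -1.0]]
force: [0.2, -0.5, -1.2]
grip_width: 24.8
grip_force: 31.8
```

carry_out(
  commands="0 0 0 0 0 0.2 0.015;0 0 0 0 0 0.2 0.015;0 0 0 0 0 0.2 0.015;0 0 0 0 0 0.2 0.015;0 0 0 0 0 0.2 0.015",
)

```text
time: 19.53
eef_pos: [666.8, 157.8, 296.2]
eef_rot: [[-0.45, 0.893, 0.006], [0.893, 0.45, 0.001], [-0.002, 0.006, -1.0]]
force: [-0.1, 0.1, -0.5]
grip_width: 24.9
grip_force: 31.8
```

carry_out(
  commands="0 0 0 -0.114 0.107 0 0.015;0 0 0 -0.114 0.107 0 0.015;0 0 0 -0.114 0.107 0 0.015;0 0 0 -0.114 0.107 0 0.015;0 0 0 -0.114 0.107 0 0.015",
)

```text
time: 19.95
eef_pos: [547.0, 268.5, 292.5]
eef_rot: [[-0.454, 0.891, -0.001], [0.891, 0.454, 0.003], [0.003, 0.001, -1.0]]
force: [-0.1, -0.8, -0.8]
grip_width: 25.2
grip_force: 31.8
```

carry_out(
  commands="0 0 0 -0.114 0.107 0 0.015;0 0 0 -0.114 0.107 0 0.015;0 0 0 -0.114 0.107 0 0.015;0 0 0 -0.114 0.107 0 0.015;0 0 0 -0.114 0.107 0 0.015",
)

```text
time: 20.37
eef_pos: [433.7, 375.1, 292.0]
eef_rot: [[-0.454, 0.891, -0.001], [0.891, 0.454, 0.003], [0.003, 0.001, -1.0]]
force: [-0.2, -0.3, -1.1]
grip_width: 25.0
grip_force: 31.8
```

carry_out(
  commands="0 0 0 0 0 -0.04 0.015;0 0 0 0 0 -0.08 0.015;0 0 0 0 0 -0.105 0.015;0 0 0 0 0 -0.12 0.015;0 0 0 0 0 -0.13 0.015",
)

```text
time: 20.78
eef_pos: [437.8, 370.8, 159.2]
eef_rot: [[-0.45, 0.893, -0.001], [0.893, 0.45, -0.001], [-0.0, -0.001, -1.0]]
force: [0.3, 0.2, -1.3]
grip_width: 25.2
grip_force: 31.8
```

carry_out(
  commands="0 0 0 0 0 -0.006 0.015;0 0 0 0 0 -0.012 0.015;0 0 0 0 0 -0.016 0.015;0 0 0 0 0 -0.018 0.015;0 0 0 0 0 -0.018 0.015",
)

```text
time: 21.2
eef_pos: [438.5, 372.0, 143.0]
eef_rot: [[-0.45, 0.893, 0.001], [0.893, 0.45, 0.001], [0.0, 0.001, -1.0]]
force: [0.0, -0.0, -0.3]
grip_width: 24.9
grip_force: 31.8
```

carry_out(
  commands="0 0 0 0 0 0 0.015;0 0 0 0 0 0 0.045;0 0 0 0 0 0 0.045;0 0 0 0 0 0 0.045;0 0 0 0 0 0 0.045",
)

```text
time: 21.62
eef_pos: [438.0, 371.7, 142.5]
eef_rot: [[-0.45, 0.893, 0.0], [0.893, 0.45, 0.0], [0.0, 0.0, -1.0]]
force: [-0.2, 0.2, -0.5]
grip_width: 44.6
grip_force: 0.0
```

carry_out(
  commands="0 0 0 0 0 0.04 0.045;0 0 0 0 0 0.08 0.045;0 0 0 0 0 0.12 0.045;0 0 0 0 0 0.148 0.045;0 0 0 0 0 0.148 0.045",
)

```text
time: 22.03
eef_pos: [441.1, 373.8, 297.6]
eef_rot: [[-0.45, 0.893, 0.01], [0.893, 0.45, 0.007], [0.001, 0.012, -1.0]]
force: [0.0, 0.1, 0.7]
grip_width: 44.9
grip_force: 0.0
```

carry_out(
  commands="0 0 -0.523 -0.001 -0.161 0 0.05;0 0 -0.523 -0.001 -0.161 0 0.05;0 0 -0.523 -0.001 -0.161 0 0.05;0 0 -0.523 -0.001 -0.161 0 0.05;0 0 -0.523 -0.001 -0.161 0 0.05",
)

```text
time: 22.45
eef_pos: [435.8, 205.2, 289.8]
eef_rot: [[0.066, 0.998, -0.001], [0.998, -0.066, -0.004], [-0.004, -0.001, -1.0]]
force: [-0.2, -0.2, 0.5]
grip_width: 50.3
grip_force: 0.0
```

carry_out(
  commands="0 0 -0.523 -0.001 -0.161 0 0.05;0 0 -0.523 -0.001 -0.161 0 0.05;0 0 -0.523 -0.001 -0.161 0 0.05;0 0 -0.523 -0.001 -0.161 0 0.05;0 0 -0.523 -0.001 -0.161 0 0.05",
)

```text
time: 22.87
eef_pos: [435.8, 44.5, 290.1]
eef_rot: [[0.556, 0.831, -0.0], [0.831, -0.556, -0.003], [-0.003, 0.002, -1.0]]
force: [0.5, -1.1, 0.1]
grip_width: 50.1
grip_force: 0.0
```

Run:
```python
from h import *
print(env.get_state()["eef_pos"])
im=np.ascontiguousarray(optics.capture("side"))
for p in [(435,50,122),(460,328,172),(410,331,172),(510,325,172),(483,283,172),(437.5,372.5,172),(433,286,50)]:
    q=proj("side",p);cv2.drawMarker(im,(int(q[0]),int(q[1])),(255,0,255),0,4,1)
save("s5",cv2.resize(im[150:370,250:470],(600,600),interpolation=2))
```

```text
[435.81263793  44.46144865 290.053611  ]
```

View pics/s5.png

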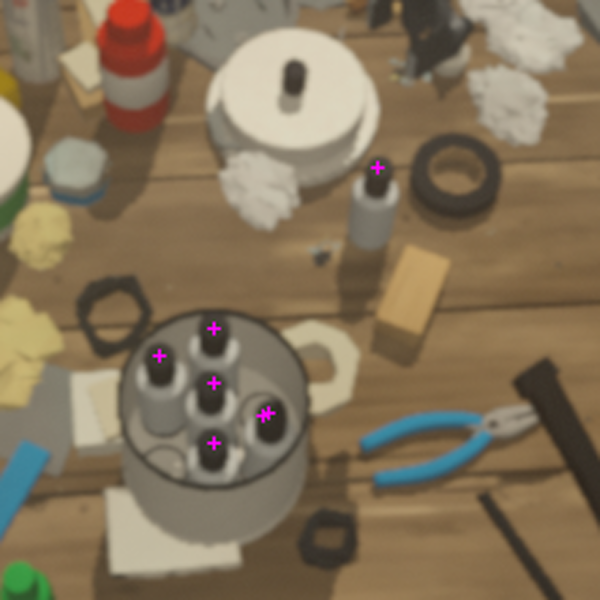

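Picture: five flasks stand on marks (caps match the markers), the last is at (378,168), and the lid is still in place. Last flask to slot (433,286).

carry_out(
  commands="0 0 0 0 0 -0.2 0.05;0 0 0 0 0 -0.2 0.05;0 0 0 0 0 -0.2 0.05;0 0 0 0 0 -0.2 0.05;0 0 0 0 0 -0.2 0.05",
)

```text
time: 23.33
eef_pos: [434.8, 51.1, 87.9]
eef_rot: [[0.545, 0.839, -0.001], [0.839, -0.545, 0.001], [-0.0, -0.001, -1.0]]
force: [-0.9, 0.5, -0.1]
grip_width: 50.1
grip_force: 0.0
```

carry_out(
  commands="0 0 0 0 0 0 0.05;0 0 0 0 0 0 0.015;0 0 0 0 0 0 0.015;0 0 0 0 0 0 0.015;0 0 0 0 0 0 0.015",
)

```text
time: 23.75
eef_pos: [437.7, 49.9, 92.3]
eef_rot: [[0.547, 0.837, 0.004], [0.837, -0.547, -0.0], [0.002, 0.004, -1.0]]
force: [0.1, -1.1, -1.2]
grip_width: 25.1
grip_force: 31.2
```

carry_out(
  commands="0 0 0 0 0 0.2 0.015;0 0 0 0 0 0.2 0.015;0 0 0 0 0 0.2 0.015;0 0 0 0 0 0.2 0.015;0 0 0 0 0 0.2 0.015",
)

```text
time: 24.17
eef_pos: [436.5, 49.7, 295.3]
eef_rot: [[0.547, 0.837, 0.006], [0.837, -0.547, -0.0], [0.003, 0.005, -1.0]]
force: [0.3, -0.4, -1.9]
grip_width: 25.2
grip_force: 31.2
```

carry_out(
  commands="0 0 0 -0.0015 0.118 0 0.015;0 0 0 -0.0015 0.118 0 0.015;0 0 0 -0.0015 0.118 0 0.015;0 0 0 -0.0015 0.118 0 0.015;0 0 0 -0.0015 0.118 0 0.015",
)

```text
time: 24.58
eef_pos: [434.2, 169.1, 291.8]
eef_rot: [[0.544, 0.839, 0.003], [0.839, -0.544, 0.001], [0.002, 0.002, -1.0]]
force: [-0.2, -0.3, -0.6]
grip_width: 24.9
grip_force: 31.2
```

carry_out(
  commands="0 0 0 -0.0015 0.118 0 0.015;0 0 0 -0.0015 0.118 0 0.015;0 0 0 -0.0015 0.118 0 0.015;0 0 0 -0.0015 0.118 0 0.015;0 0 0 -0.0015 0.118 0 0.015",
)

```text
time: 25.0
eef_pos: [433.0, 285.8, 290.8]
eef_rot: [[0.545, 0.838, 0.001], [0.838, -0.545, -0.0], [0.0, 0.001, -1.0]]
force: [-0.2, -0.6, -1.2]
grip_width: 24.9
grip_force: 31.2
```

carry_out(
  commands="0 0 0 0 0 -0.04 0.015;0 0 0 0 0 -0.08 0.015;0 0 0 0 0 -0.105 0.015;0 0 0 0 0 -0.12 0.015;0 0 0 0 0 -0.13 0.015",
)

```text
time: 25.42
eef_pos: [434.5, 284.6, 159.9]
eef_rot: [[0.549, 0.836, 0.002], [0.836, -0.549, 0.002], [0.003, 0.001, -1.0]]
force: [2.1, 3.0, 1.2]
grip_width: 24.7
grip_force: 30.9
```

carry_out(
  commands="0 0 0 0 0 -0.006 0.015;0 0 0 0 0 -0.012 0.015;0 0 0 0 0 -0.016 0.015;0 0 0 0 0 -0.018 0.015;0 0 0 0 0 -0.018 0.015",
)

```text
time: 25.83
eef_pos: [433.3, 285.3, 142.4]
eef_rot: [[0.547, 0.837, 0.001], [0.837, -0.547, -0.0], [0.0, 0.001, -1.0]]
force: [3.5, 1.3, -2.0]
grip_width: 25.2
grip_force: 30.6
```

carry_out(
  commands="0 0 0 0 0 0 0.015;0 0 0 0 0 0 0.045;0 0 0 0 0 0 0.045;0 0 0 0 0 0 0.045;0 0 0 0 0 0 0.045",
)

```text
time: 26.25
eef_pos: [432.2, 285.3, 142.2]
eef_rot: [[0.547, 0.837, -0.001], [0.837, -0.547, -0.001], [-0.001, -0.001, -1.0]]
force: [0.3, 0.2, 0.6]
grip_width: 45.3
grip_force: 0.0
```

carry_out(
  commands="0 0 0 0 0 0.04 0.045;0 0 0 0 0 0.08 0.045;0 0 0 0 0 0.12 0.045;0 0 0 0 0 0.148 0.045;0 0 0 0 0 0.148 0.045",
)

```text
time: 26.67
eef_pos: [435.9, 287.2, 296.9]
eef_rot: [[0.547, 0.837, 0.01], [0.837, -0.547, 0.005], [0.009, 0.006, -1.0]]
force: [1.0, 1.0, 0.2]
grip_width: 45.0
grip_force: 0.0
```

carry_out(
  commands="0 0 0 0.06 -0.16 0 0.05;0 0 0 0.06 -0.16 0 0.05;0 0 0 0.06 -0.16 0 0.05;0 0 0 0.06 -0.16 0 0.05;0 0 0 0.06 -0.16 0 0.05",
)

```text
time: 27.08
eef_pos: [494.6, 119.9, 289.8]
eef_rot: [[0.551, 0.835, 0.0], [0.835, -0.551, -0.004], [-0.003, 0.002, -1.0]]
force: [0.0, -0.0, -0.7]
grip_width: 50.1
grip_force: 0.0
```

```bash
cat > lid.py <<'E'
from h import *
from scipy.optimize import least_squares
print(env.get_state()["eef_pos"])
R=[]
for c in("wrist","top","side"):
    im=optics.capture(c);save("l_"+c,im)
    for r in optics.mark_of(c,"lid_knob")[:2]: print(c,round(r["score"],2),np.round(r["pixel"]),at(c,r["pixel"],66)[:2].round(1))
    for r in optics.mark_of(c,"tub_rim")[:1]: print(c,"tub",round(r["score"],2),np.round(r["pixel"]),at(c,r["pixel"],145)[:2].round(1))
im=np.ascontiguousarray(cv2.imread("pics/l_wrist.png"))
for p in [(460,328,172),(410,331,172),(510,325,172),(483,283,172),(437.5,372.5,172),(433,286,172),(559,-40,82)]:
    q=proj("wrist",p)
    if 0<q[0]<640 and 0<q[1]<480: cv2.drawMarker(im,(int(q[0]),int(q[1])),(255,0,255),0,8,1)
cv2.imwrite("pics/lw.png",im)
E
python3 lid.py
```

```text
[494.56045721 119.90252177 289.80726332]
wrist 0.66 [465. 300.] [557.8 -38.7]
top tub 0.83 [244. 290.] [452.5 322.1]
side tub 0.93 [328. 299.] [458.4 335.2]
```

View pics/lw.png

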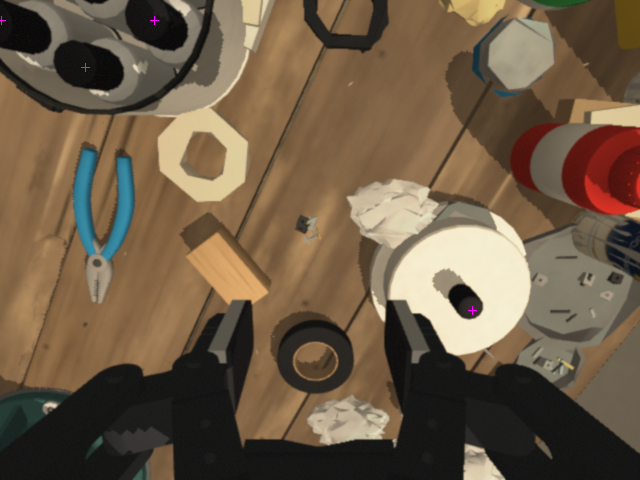

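Picture: the lid has not moved; the knob's top is at (470,303) against the marker (472,310). The flasks in the tub match too. Going to the knob.

carry_out(
  commands="0 0 0 0.066 -0.166 0 0.05;0 0 0 0.066 -0.166 0 0.05;0 0 0 0.066 -0.166 0 0.05;0 0 0 0.066 -0.166 0 0.05;0 0 0 0.066 -0.166 0 0.05",
)

```text
time: 27.95
eef_pos: [561.1, -44.6, 290.4]
eef_rot: [[0.548, 0.836, 0.002], [0.836, -0.548, -0.003], [-0.001, 0.003, -1.0]]
force: [0.3, 0.4, 0.1]
grip_width: 50.1
grip_force: 0.0
```

carry_out(
  commands="0 0 0 0 0 -0.1 0.05;0 0 0 0 0 -0.15 0.05;0 0 0 0 0 -0.15 0.05;0 0 0 0 0 -0.15 0.05;0 0 0 0 0 -0.15 0.05",
)

```text
time: 28.37
eef_pos: [554.2, -38.5, 134.8]
eef_rot: [[0.546, 0.837, -0.011], [0.837, -0.546, 0.002], [-0.004, -0.01, -1.0]]
force: [-0.0, 0.6, 0.4]
grip_width: 50.2
grip_force: 0.0
```

Run:
```python
from h import *
print(env.get_state()["eef_pos"])
im=np.ascontiguousarray(optics.capture("wrist"))
q=proj("wrist",(559,-40,82));print(q);cv2.drawMarker(im,(int(q[0]),int(q[1])),(255,0,255),0,8,1)
q=proj("wrist",(559,-40,50));print(q);cv2.drawMarker(im,(int(q[0]),int(q[1])),(255,0,255),0,8,1)
save("k1",im)
```

```text
[554.17035424 -38.53058668 134.84720812]
[323.50811269 264.1622133 ]
[323.16763194 245.07330977]
```

View pics/k1.png

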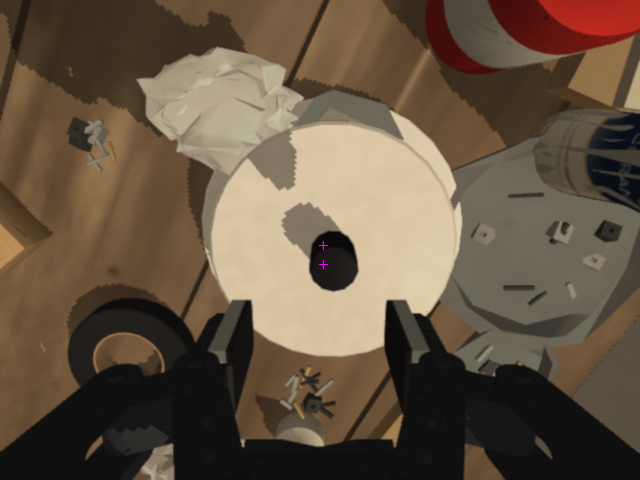

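carry_out(
  commands="0 0 0 0 0 0 0.05;0 0 0 0 0 0 0.05;0 0 0 0 0 0 0.05;0 0 0 0 0 0 0.05",
)

```text
time: 28.75
eef_pos: [560.3, -40.5, 142.3]
eef_rot: [[0.547, 0.837, 0.004], [0.837, -0.547, -0.001], [0.001, 0.003, -1.0]]
force: [0.1, 0.6, 0.3]
grip_width: 49.5
grip_force: 0.0
```

Run:
```python
from h import *
print(env.get_state()["eef_pos"])
im=optics.capture("wrist")
m=(im.max(2)<60).astype(np.uint8);m[:200]=0;m[296:]=0;m[:,:290]=0;m[:,375:]=0
n,l,s,c=cv2.connectedComponentsWithStats(m)
for k in range(1,n):
    if s[k,4]>300: print(s[k],c[k],at("wrist",c[k],68)[:2], at("wrist",(c[k][0],s[k,1]+s[k,3]-22),82)[:2])
for r in optics.mark_of("wrist","lid_knob")[:2]: print(r["score"],r["pixel"],at("wrist",r["pixel"],66)[:2])
```

```text
[560.3266597  -40.46615326 142.28270028]
[ 297  232   46   56 2054] [319.43573515 259.63242454] [559.34557969 -43.92188696] [560.07658653 -42.64896187]
0.85 [319.1, 259.4] [558.58751713 -44.18953723]
```

carry_out(
  commands="0 0 0 0 -0.003 -0.03 0.05;0 0 0 0 -0.003 -0.055 0.05;0 0 0 0 -0.003 -0.072 0.05;0 0 0 0 -0.003 -0.082 0.05;0 0 0 0 -0.003 -0.083 0.05",
)

```text
time: 29.27
eef_pos: [557.6, -43.2, 55.7]
eef_rot: [[0.547, 0.837, -0.003], [0.837, -0.547, 0.001], [-0.001, -0.003, -1.0]]
force: [0.2, -0.3, -0.2]
grip_width: 50.3
grip_force: 0.0
```

carry_out(
  commands="0 0 0 0 0 0 0.05;0 0 0 0 0 0 0.015;0 0 0 0 0 0 0.015;0 0 0 0 0 0 0.015;0 0 0 0 0 0 0.015",
  squeeze=60,
)

```text
time: 29.68
eef_pos: [560.0, -43.6, 58.8]
eef_rot: [[0.547, 0.837, 0.003], [0.837, -0.547, -0.0], [0.001, 0.002, -1.0]]
force: [-0.8, -0.8, 6.5]
grip_width: 23.5
grip_force: 59.2
```

carry_out(
  commands="0 0 0 0 0 0.03 0.015;0 0 0 0 0 0.06 0.015;0 0 0 0 0 0.09 0.015;0 0 0 0 0 0.12 0.015;0 0 0 0 0 0.15 0.015",
)

```text
time: 30.1
eef_pos: [558.3, -43.3, 208.9]
eef_rot: [[0.547, 0.837, -0.0], [0.837, -0.547, 0.0], [-0.0, -0.0, -1.0]]
force: [1.0, 0.2, -3.5]
grip_width: 23.7
grip_force: 60.3
```

carry_out(
  commands="0 0 0 0 0 0.03 0.015;0 0 0 0 0 0.06 0.015;0 0 0 0 0 0.085 0.015;0 0 0 0 0 0.085 0.015;0 0 0 0 0 0.085 0.015",
)

```text
time: 30.52
eef_pos: [559.6, -43.5, 293.8]
eef_rot: [[0.547, 0.837, 0.004], [0.837, -0.547, -0.001], [0.001, 0.003, -1.0]]
force: [0.1, -0.0, -3.7]
grip_width: 23.9
grip_force: 60.4
```

Run:
```python
from h import *
from scipy.optimize import minimize
th=np.linspace(0,2*np.pi,360)
I0=optics.camera_info("wrist")
for c,f in(("top","top"),("side","side"),("w1","w1")):
    g=cv2.GaussianBlur(cv2.imread(f"pics/{f}.png",0),(0,0),.8).astype(np.float32)
    if c=="w1":
        i=dict(camera_matrix=I0["camera_matrix"],position=[455.34242862,186.4255669,423.72274262],attitude=[[0.061,0.954,0.294],[0.998,-0.058,-0.019],[-0.001,0.295,-0.956]])
    else: i=optics.camera_info(c)
    K=np.array(i["camera_matrix"]);R=np.array(i["attitude"]);p=np.array(i["position"])
    def cost(v):
        P=np.c_[v[0]+78*np.cos(th),v[1]+78*np.sin(th),np.full(360,153.)]
        q=K@(R.T@(P-p).T);q=(q[:2]/q[2]).astype(np.float32)
        ok=(q[0]>1)&(q[0]<638)&(q[1]>1)&(q[1]<478)
        return cv2.remap(g,q[:1],q[1:],1)[0][ok].mean()
    best=min((cost((x,y)),x,y) for x in range(445,478) for y in range(313,344))
    r=minimize(cost,best[1:],method="Nelder-Mead");print(c,r.x.round(1),round(r.fun,1))
```

```text
top [457.4 327.5] 45.6
side [460.3 330.3] 89.7
w1 [458.9 326.3] 36.6
```

carry_out(
  commands="0 0 0 -0.033 0.124 0 0.015;0 0 0 -0.033 0.124 0 0.015;0 0 0 -0.033 0.124 0 0.015;0 0 0 -0.033 0.124 0 0.015;0 0 0 -0.033 0.124 0 0.015",
)

```text
time: 30.93
eef_pos: [523.5, 82.8, 290.1]
eef_rot: [[0.544, 0.839, -0.004], [0.839, -0.544, 0.0], [-0.002, -0.004, -1.0]]
force: [0.1, -0.4, -2.5]
grip_width: 23.8
grip_force: 60.5
```

carry_out(
  commands="0 0 0 -0.033 0.124 0 0.015;0 0 0 -0.033 0.124 0 0.015;0 0 0 -0.033 0.124 0 0.015;0 0 0 -0.033 0.124 0 0.015;0 0 0 -0.033 0.124 0 0.015",
)

```text
time: 31.35
eef_pos: [492.0, 205.4, 290.8]
eef_rot: [[0.545, 0.839, -0.002], [0.839, -0.545, -0.001], [-0.002, -0.001, -1.0]]
force: [1.2, -1.2, -2.6]
grip_width: 23.8
grip_force: 60.7
```

carry_out(
  commands="0 0 0 -0.017 0.062 0 0.015;0 0 0 -0.034 0.123 0 0.015;0 0 0 -0.034 0.123 0 0.015;0 0 0 -0.034 0.123 0 0.015;0 0 0 -0.034 0.123 0 0.015",
)

```text
time: 31.77
eef_pos: [459.1, 327.6, 291.2]
eef_rot: [[0.546, 0.838, -0.001], [0.838, -0.546, -0.001], [-0.002, 0.0, -1.0]]
force: [1.4, -0.1, -2.6]
grip_width: 23.7
grip_force: 60.9
```

carry_out(
  commands="0 0 0 0 0 -0.02 0.015;0 0 0 0 0 -0.04 0.015;0 0 0 0 0 -0.055 0.015;0 0 0 0 0 -0.065 0.015;0 0 0 0 0 -0.065 0.015",
)

```text
time: 32.18
eef_pos: [458.3, 324.5, 224.5]
eef_rot: [[0.549, 0.836, -0.004], [0.836, -0.549, -0.003], [-0.005, -0.002, -1.0]]
force: [-0.3, -0.3, -3.3]
grip_width: 23.8
grip_force: 60.8
```

carry_out(
  commands="0 0 0 0 0 0 0.015;0 0 0 0 0 0 0.015;0 0 0 0 0 0 0.015;0 0 0 0 0 0 0.015",
)

```text
time: 32.52
eef_pos: [459.7, 327.8, 228.4]
eef_rot: [[0.547, 0.837, 0.002], [0.837, -0.547, 0.001], [0.002, 0.001, -1.0]]
force: [-0.5, -0.2, -2.7]
grip_width: 23.5
grip_force: 60.9
```

Run:
```python
from h import *
print(env.get_state()["eef_pos"])
im=np.ascontiguousarray(optics.capture("wrist"))
th=np.linspace(0,2*np.pi,60)
e=env.get_state()["eef_pos"]
for r,z,col,cx,cy in((80,153,(255,0,255),459.5,328),(86.5,e[2]-58.8+0,(0,255,0),e[0],e[1])):
    P=np.array([proj("wrist",(cx+r*np.cos(t),cy+r*np.sin(t),z)) for t in th]).astype(np.int32)
    cv2.polylines(im,[P],True,col,1)
save("on1",im)
```

```text
[459.66254687 327.78239739 228.36338874]
```

View pics/on1.png

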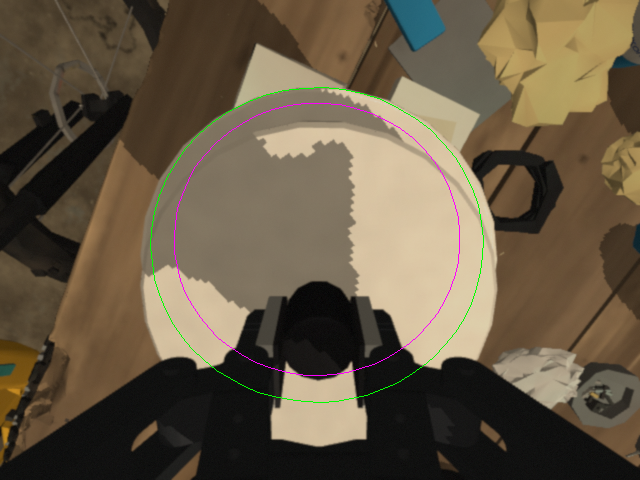

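Run:
```python
from h import *
e=env.get_state()["eef_pos"]
for z in (0,6,12):
  for d in((0,0),(-1,-1.5),(-2,-3)):
    th=np.linspace(0,2*np.pi,720)
    P=np.array([proj("wrist",(e[0]+d[0]+86.5*np.cos(t),e[1]+d[1]+86.5*np.sin(t),e[2]-58.8+z)) for t in th])
    print(z,d,P.min(0).round(1),P.max(0).round(1),P[P[:,0].argmin()].round(),P[P[:,1].argmin()].round())
```

```text
0 (0, 0) [151.   87.8] [483.4 402.2] [151. 244.] [318.  88.]
0 (-1, -1.5) [151.4  91.9] [482.9 404.8] [151. 249.] [318.  92.]
0 (-2, -3) [151.7  96. ] [482.5 407.3] [152. 252.] [318.  96.]Traceback (most recent call last):
  File "<stdin>", line 6, in <module>
  File "h.py", line 10, in proj
    i=optics.camera_info(cam);K=np.array(i["camera_matrix"]);R=np.array(i["attitude"]);p=np.array(i["position"])
ValueError: time passes only in moves, steps and waits
```

The lid outline, with top edge at row 88 and sides at columns 142 and 497, is centred on the tool to about 1 mm. Lowering gently.

carry_out(
  commands="0 0 0 0 0 -0.004 0.015;0 0 0 0 0 -0.008 0.015;0 0 0 0 0 -0.012 0.015;0 0 0 0 0 -0.014 0.015;0 0 0 0 0 -0.016 0.015",
)

```text
time: 32.98
eef_pos: [458.5, 327.6, 210.7]
eef_rot: [[0.547, 0.837, -0.001], [0.837, -0.547, -0.0], [-0.001, -0.001, -1.0]]
force: [1.6, 0.7, -3.0]
grip_width: 23.5
grip_force: 60.9
```

carry_out(
  commands="0 0 0 0 0 -0.001 0.015;0 0 0 0 0 -0.002 0.015;0 0 0 0 0 -0.003 0.015;0 0 0 0 0 -0.004 0.015;0 0 0 0 0 -0.004 0.015",
)

```text
time: 33.4
eef_pos: [458.8, 327.6, 207.1]
eef_rot: [[0.547, 0.837, -0.0], [0.837, -0.547, 0.0], [-0.0, -0.0, -1.0]]
force: [-0.1, -0.2, -3.0]
grip_width: 23.6
grip_force: 60.9
```

carry_out(
  commands="0 0 0 0 0 -0.002 0.015;0 0 0 0 0 -0.004 0.015;0 0 0 0 0 -0.006 0.015;0 0 0 0 0 -0.008 0.015;0 0 0 0 0 -0.008 0.015",
)

```text
time: 33.82
eef_pos: [458.7, 327.6, 198.9]
eef_rot: [[0.547, 0.837, -0.0], [0.837, -0.547, -0.0], [-0.0, -0.0, -1.0]]
force: [-0.3, -0.0, -2.7]
grip_width: 23.8
grip_force: 60.9
```

carry_out(
  commands="0 0 0 0 0 -0.001 0.015;0 0 0 0 0 -0.002 0.015;0 0 0 0 0 -0.003 0.015;0 0 0 0 0 -0.004 0.015;0 0 0 0 0 -0.004 0.015",
)

```text
time: 34.23
eef_pos: [458.9, 327.6, 196.0]
eef_rot: [[0.547, 0.837, 0.0], [0.837, -0.547, 0.0], [0.0, 0.0, -1.0]]
force: [-2.2, -1.0, 3.9]
grip_width: 23.9
grip_force: 61.7
```

carry_out(
  commands="0 0 0 0 0 -0.001 0.015;0 0 0 0 0 -0.002 0.015;0 0 0 0 0 -0.003 0.015;0 0 0 0 0 -0.004 0.015;0 0 0 0 0 -0.004 0.015",
)

```text
time: 34.65
eef_pos: [458.9, 327.6, 191.9]
eef_rot: [[0.547, 0.837, 0.0], [0.837, -0.547, 0.0], [0.0, 0.0, -1.0]]
force: [-1.4, -1.5, 3.8]
grip_width: 24.2
grip_force: 61.8
```

carry_out(
  commands="0 0 0 0 0 -0.001 0.015;0 0 0 0 0 -0.002 0.015;0 0 0 0 0 -0.003 0.015;0 0 0 0 0 -0.003 0.015;0 0 0 0 0 -0.003 0.015",
)

```text
time: 35.07
eef_pos: [458.9, 327.7, 191.7]
eef_rot: [[0.547, 0.837, 0.002], [0.837, -0.547, 0.001], [0.002, 0.001, -1.0]]
force: [-8.5, -5.7, 26.4]
grip_width: 24.1
grip_force: 64.1
```

At 191.7 mm it has stopped hard, at the height calculated for a fully pressed ring. Releasing.

carry_out(
  commands="0 0 0 0 0 0.002 0.015;0 0 0 0 0 0.003 0.05;0 0 0 0 0 0.003 0.05;0 0 0 0 0 0.003 0.05;0 0 0 0 0 0.003 0.05",
)

```text
time: 35.48
eef_pos: [458.9, 327.7, 190.9]
eef_rot: [[0.547, 0.837, -0.0], [0.837, -0.547, -0.0], [-0.0, -0.0, -1.0]]
force: [0.3, 0.5, 0.0]
grip_width: 49.9
grip_force: 0.0
```

carry_out(
  commands="0 0 0 0 0 0.03 0.05;0 0 0 0 0 0.06 0.05;0 0 0 0 0 0.1 0.05;0 0 0 0 0 0.1 0.05;0 0 0 0 0 0.1 0.05",
)

```text
time: 35.9
eef_pos: [460.6, 328.6, 293.7]
eef_rot: [[0.547, 0.837, 0.005], [0.837, -0.547, 0.003], [0.005, 0.003, -1.0]]
force: [-0.2, 0.1, -0.9]
grip_width: 50.1
grip_force: 0.0
```

carry_out(
  commands="0 0 0 0.06 -0.17 0 0.05;0 0 0 0.06 -0.17 0 0.05;0 0 0 0.06 -0.17 0 0.05;0 0 0 0.06 -0.17 0 0.05;0 0 0 0.06 -0.17 0 0.05",
)

```text
time: 36.32
eef_pos: [519.6, 152.9, 289.6]
eef_rot: [[0.549, 0.836, -0.002], [0.836, -0.549, -0.003], [-0.003, 0.0, -1.0]]
force: [0.5, 0.2, 0.2]
grip_width: 50.4
grip_force: 0.0
```

Run:
```python
from h import *
im=np.ascontiguousarray(optics.capture("side"))
a=proj("side",(459.5,328,145+56+16)).round(1)
r=optics.mark_of("side","lid_knob")
print(a,[(x["score"],x["pixel"],at("side",x["pixel"],199)[:2]) for x in r[:2]],env.get_state()["force"])
save("end",cv2.resize(im[220:380,250:410],(600,600),interpolation=2))
optics.capture("top");print([(x["score"],x["pixel"],at("top",x["pixel"],199)[:2]) for x in optics.mark_of("top","lid_knob")[:2]])
```

```text
[328.4 282.4] [(0.76, [323.5, 285.4], array([469.46507329, 331.67439167]))] [-0.00768038  0.84603445 -1.35385612]
[(0.79, [235.7, 284.6], array([460.9042436 , 330.96887625]))]
```

View pics/end.png

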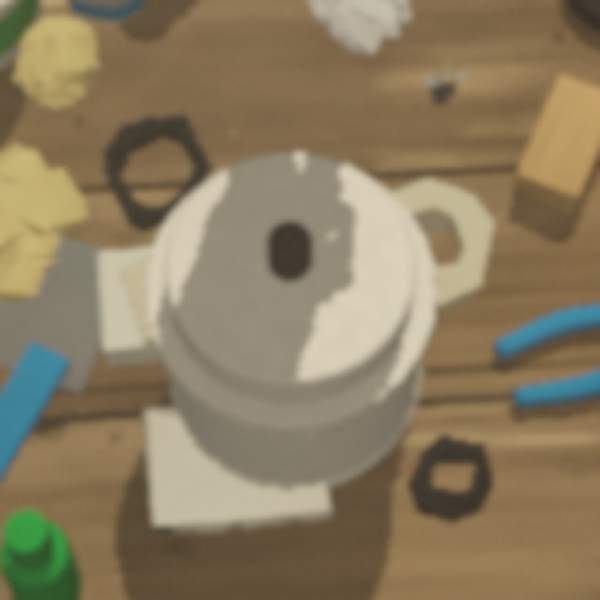

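The lid sits level and centred, with the knob at (290,250) in the crop. I'll verify the ring is home by pressing the knob top (expected at z = 215) with closed fingers.

carry_out(
  commands="0 0 0 -0.06 0.17 0 0;0 0 0 -0.06 0.17 0 0;0 0 0 -0.06 0.17 0 0;0 0 0 -0.06 0.17 0 0;0 0 0 -0.06 0.17 0 0",
)

```text
time: 36.93
eef_pos: [455.2, 333.8, 290.8]
eef_rot: [[0.543, 0.84, -0.002], [0.84, -0.543, 0.003], [0.001, -0.003, -1.0]]
force: [0.5, -0.6, -0.1]
grip_width: 0.1
grip_force: 0.0
```

carry_out(
  commands="0 0 0 0 0 -0.02 0;0 0 0 0 0 -0.04 0;0 0 0 0 0 -0.055 0;0 0 0 0 0 -0.066 0;0 0 0 0 0 -0.068 0",
)

```text
time: 37.35
eef_pos: [456.7, 327.8, 220.8]
eef_rot: [[0.546, 0.838, -0.004], [0.838, -0.546, -0.002], [-0.004, -0.002, -1.0]]
force: [-0.5, 0.0, 0.1]
grip_width: 0.2
grip_force: 0.0
```

carry_out(
  commands="0 0 0 0 0 -0.001 0;0 0 0 0 0 -0.002 0;0 0 0 0 0 -0.004 0;0 0 0 0 0 -0.005 0;0 0 0 0 0 -0.005 0",
)

```text
time: 37.77
eef_pos: [459.2, 327.7, 218.7]
eef_rot: [[0.547, 0.837, 0.001], [0.837, -0.547, 0.0], [0.001, 0.0, -1.0]]
force: [-0.4, -0.3, -0.2]
grip_width: 0.2
grip_force: 0.0
```

carry_out(
  commands="0 0 0 0 0 -0.001 0;0 0 0 0 0 -0.002 0;0 0 0 0 0 -0.003 0;0 0 0 0 0 -0.004 0;0 0 0 0 0 -0.004 0",
)

```text
time: 38.18
eef_pos: [459.0, 327.6, 215.1]
eef_rot: [[0.547, 0.837, 0.0], [0.837, -0.547, 0.0], [0.0, 0.0, -1.0]]
force: [-0.6, -1.5, 6.1]
grip_width: -0.3
grip_force: 3.1
```

Contact falls at 215 as predicted. One light press to confirm the stop.

carry_out(
  commands="0 0 0 0 0 -0.001 0;0 0 0 0 0 -0.002 0;0 0 0 0 0 -0.003 0;0 0 0 0 0 -0.003 0;0 0 0 0 0 -0.003 0",
)

```text
time: 38.6
eef_pos: [459.0, 327.7, 214.9]
eef_rot: [[0.547, 0.837, 0.002], [0.837, -0.547, 0.001], [0.002, 0.001, -1.0]]
force: [-8.2, -5.1, 26.9]
grip_width: 0.2
grip_force: 13.1
```

carry_out(
  commands="0 0 0 0 0 0.02 0;0 0 0 0 0 0.05 0;0 0 0 0 0 0.08 0;0 0 0 0 0 0.08 0;0 0 0 0 0 0.08 0",
)

```text
time: 39.02
eef_pos: [460.1, 328.3, 293.3]
eef_rot: [[0.547, 0.837, 0.004], [0.837, -0.547, 0.002], [0.004, 0.002, -1.0]]
force: [-1.1, 0.3, 0.0]
grip_width: 0.2
grip_force: 0.0
```

carry_out(
  commands="0 0 0 0.06 -0.17 0 0.03;0 0 0 0.06 -0.17 0 0.03;0 0 0 0.06 -0.17 0 0.03;0 0 0 0.06 -0.17 0 0.03;0 0 0 0.06 -0.17 0 0.03",
)

```text
time: 39.43
eef_pos: [519.5, 152.9, 289.7]
eef_rot: [[0.549, 0.836, -0.002], [0.836, -0.549, -0.003], [-0.003, 0.0, -1.0]]
force: [-0.1, -0.4, -0.4]
grip_width: 29.8
grip_force: 0.0
```

Run:
```python
from h import *
optics.capture("top");print([(x["score"],x["pixel"],at("top",x["pixel"],199)[:2]) for x in optics.mark_of("top","lid_knob")[:2]])
```

```text
[(0.72, [236.0, 285.7], array([458.75200075, 330.26437904]))]
```

The stop is hard at 214.9, so the ring is home.

```bash
python3 -c "
from rig import workorder
print(workorder.job_done())"
```

```text
the job is handed in; nothing more can be done
None
```

All six aluminium flasks are in the tub, one on the middle mark and five on outer marks of their own. The lid is on with the sealing ring pressed home, and the job has been handed in at about 40 s; no verdict came back.

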